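Restock the keyed reagent carrier and prime it

ROBOT

A 6-joint arm with a two-finger parallel gripper is mounted at the origin on a cart in front of the work surface, level with it; the furniture and walls round the work are solid. World frame = base frame: x ahead of the robot, y to its left, z up, the work surface at z = 0. Lengths are in mm, angles in rad, forces in N, time in s.
With the tool pointing down it reaches from about 350 to 875 mm from the base axis. Payload 4.2 kg.
Tool frame: the origin (TCP) lies between the finger pads; the fingertips stand 17 mm ahead of it and the grasp point (between the pads) lies 2 mm behind it; z points along the fingers, y is the line along which they close (so a half turn about z gives the same grasp; the last joint's range is limited). The gripper opens to 85 mm and grips with 20 to 120 N. Pads are 22 mm wide; open, the fingers measure 114 mm over their backs; the gripper's body (76 mm by 85 mm) begins 54 mm behind the grasp point. The pads swing forward as they close: fully open they stand 13 mm farther back than shut.
Start: joints at [1.548, 0.385, 0.008, 0, -1.194, -0.259], TCP at [173.771, 600.336, 248.312] pointing down, gripper open.
Joint ranges: [-3.14, 3.14], [-1.21, 2.06], [-1.07, 1.41], [-3.16, 2.05], [-2.99, -0.16], [-3.1, 3.1]. Speed limits (rad/s): [2.79, 2.79, 3.14, 3.14, 3.14, 3.14].

INTERFACE

Orientations are given as a unit quaternion [x, y, z, w].
In Python, from bench import arm gives the robot as it stands.
- The arm moves only by the shell command python3 jog.py 'ROWS' [OPENING]. ROWS is rows parted by semicolons, their numbers by spaces, 1 to 10 of them, each of 6 numbers: dx, dy, dz in mm, then a rotation vector rx, ry, rz in rad; each row is the pose to reach, as a shift and turn from the pose commanded when the command began, along the tool's axes at that moment; what a row does not reach only later rows make up. A row lasts 1/10 s, in which the tool goes at most 50 mm and 0.15 rad, less where a joint would pass 70% of its speed; a pose out of reach is approached as far as the arm can. OPENING is the finger opening in mm, set as the command begins (- or left out keeps the last). The fingers move at their own pace and stop on an object; the grip force is fixed at half the most. Time passes only in rows, so rows that do not move let the fingers close. It prints the time, the measured TCP pose, the force, the opening and the grip force at its end.
- arm.read_state(): the state, without advancing time (a new reading comes with each control period).
- arm.get_image(name): name is "side" or "top"; returns the picture (400x640x3 uint8, blue, green, red); there is no depth.
- arm.get_calibration(name): a dict with "K" (3x3 intrinsics, pixels), "D" ([k1, k2, p1, p2, k3] as OpenCV has them; the pictures are not rectified), "rvec" (rotation vector, rad) and "tvec" (3), from world to camera coordinates, as OpenCV has them. Camera axes: x right, y down, z forward; pixel columns grow to the right and rows downward; lengths in mm; the calibration is good to about 2 mm. A picture is of the moment at which its call begins. get_calibration takes no time and is no camera call.
- arm.job_done(): hands the job in; it is judged then, once.
The state is a dict: "clock": time; "joints": joint angles; "joint_vel": joint speeds; "joint_efforts": joint torques, N m; "position": TCP position; "ee_rot": TCP orientation; "contact_force": force on the tool from outside, world axes, zero at the start; "wrist_torque": the same for the moment, N m; "gripper_width": finger opening in mm; "grasp_force": force on a finger pad.
Only numpy, scipy, OpenCV 4.12 (cv2) and the standard library are available. Lean on these libraries where they do the work, as an engineer would, in place of code of your own. Each camera call takes 0.05 s, during which the arm holds its last target. There are 200 camera calls.

TASK

Restock the reagent carrier: take every spent cassette out of the carrier and leave it in the steel discard tray, and seat every fresh cassette lying on the worktop fully home in an empty pocket whose cutout matches its outline (left-hand and right-hand keys differ, and each goes in one way round only). Once all that is done, press the priming plunger at the end of the carrier right down to its stop, keep it there for a moment, and let it come back up. Leave the strip vials and the dropper bottles alone.

Things in the scene. Friction and masses are not known exactly. Their poses are not given: they have to be found in the camera images.
- new_l1: Fresh (two foil seals) cassette, white, left-hand: body 46 x 32 x 16 mm plus a lug 10 long, 13 wide at its +x end, flush with the left (+y) side (outline 56 x 32, one corner missing; lowest 4 mm 2 mm slimmer). Grip rib on top: 14 (x) x 26 (y), from 16 to 38 mm up. Origin: underside, centre of the outline, under the rib; x to the lug end, z up. Lies on the worktop, left, any yaw; may be absent.
- new_l2: Fresh (two foil seals) cassette, white, left-hand: body 46 x 32 x 16 mm plus a lug 10 long, 13 wide at its +x end, flush with the left (+y) side (outline 56 x 32, one corner missing; lowest 4 mm 2 mm slimmer). Grip rib on top: 14 (x) x 26 (y), from 16 to 38 mm up. Origin: underside, centre of the outline, under the rib; x to the lug end, z up. Lies on the worktop, left, any yaw; may be absent.
- new_r1: Fresh (two foil seals) cassette, white, right-hand: body 46 x 32 x 16 mm plus a lug 10 long, 13 wide at its +x end, flush with the right (-y) side (outline 56 x 32, one corner missing; lowest 4 mm 2 mm slimmer). Grip rib on top: 14 (x) x 26 (y), from 16 to 38 mm up. Origin: underside, centre of the outline, under the rib; x to the lug end, z up. Lies on the worktop, left, any yaw; may be absent.
- new_r2: Fresh (two foil seals) cassette, white, right-hand: body 46 x 32 x 16 mm plus a lug 10 long, 13 wide at its +x end, flush with the right (-y) side (outline 56 x 32, one corner missing; lowest 4 mm 2 mm slimmer). Grip rib on top: 14 (x) x 26 (y), from 16 to 38 mm up. Origin: underside, centre of the outline, under the rib; x to the lug end, z up. Lies on the worktop, left, any yaw; may be absent.
- spent_l1: Spent (two dark open wells) cassette, white, left-hand: body 46 x 32 x 16 mm plus a lug 10 long, 13 wide at its +x end, flush with the left (+y) side (outline 56 x 32, one corner missing; lowest 4 mm 2 mm slimmer). Grip rib on top: 14 (x) x 26 (y), from 16 to 38 mm up. Origin: underside, centre of the outline, under the rib; x to the lug end, z up. In a pocket at the start; may be absent.
- spent_l2: Spent (two dark open wells) cassette, white, left-hand: body 46 x 32 x 16 mm plus a lug 10 long, 13 wide at its +x end, flush with the left (+y) side (outline 56 x 32, one corner missing; lowest 4 mm 2 mm slimmer). Grip rib on top: 14 (x) x 26 (y), from 16 to 38 mm up. Origin: underside, centre of the outline, under the rib; x to the lug end, z up. In a pocket at the start; may be absent.
- spent_r1: Spent (two dark open wells) cassette, white, right-hand: body 46 x 32 x 16 mm plus a lug 10 long, 13 wide at its +x end, flush with the right (-y) side (outline 56 x 32, one corner missing; lowest 4 mm 2 mm slimmer). Grip rib on top: 14 (x) x 26 (y), from 16 to 38 mm up. Origin: underside, centre of the outline, under the rib; x to the lug end, z up. In a pocket at the start; may be absent.
- spent_r2: Spent (two dark open wells) cassette, white, right-hand: body 46 x 32 x 16 mm plus a lug 10 long, 13 wide at its +x end, flush with the right (-y) side (outline 56 x 32, one corner missing; lowest 4 mm 2 mm slimmer). Grip rib on top: 14 (x) x 26 (y), from 16 to 38 mm up. Origin: underside, centre of the outline, under the rib; x to the lug end, z up. In a pocket at the start; may be absent.
- pocket_l1_floor (a point): floor centre of a one-way pocket for left-hand cassettes: cutout of their outline with 1.5 mm play all round, 10 mm deep, in one of the carrier's four grey blocks (71 x 46 mm, in a row 46 mm apart, order varies). 9 mm above the worktop; x to its lug end, z up. A seated cassette's origin and axes coincide with it.
- pocket_l2_floor (a point): floor centre of a one-way pocket for left-hand cassettes: cutout of their outline with 1.5 mm play all round, 10 mm deep, in one of the carrier's four grey blocks (71 x 46 mm, in a row 46 mm apart, order varies). 9 mm above the worktop; x to its lug end, z up. A seated cassette's origin and axes coincide with it.
- pocket_r1_floor (a point): floor centre of a one-way pocket for right-hand cassettes: cutout of their outline with 1.5 mm play all round, 10 mm deep, in one of the carrier's four grey blocks (71 x 46 mm, in a row 46 mm apart, order varies). 9 mm above the worktop; x to its lug end, z up. A seated cassette's origin and axes coincide with it.
- pocket_r2_floor (a point): floor centre of a one-way pocket for right-hand cassettes: cutout of their outline with 1.5 mm play all round, 10 mm deep, in one of the carrier's four grey blocks (71 x 46 mm, in a row 46 mm apart, order varies). 9 mm above the worktop; x to its lug end, z up. A seated cassette's origin and axes coincide with it.
- discard_tray_in (a point): discard tray of bare steel, 100 (x) x 120 (y) mm, walls 4 mm thick and 24 mm high, fixed: the point is the centre of its inner floor, 4 mm above the worktop; inside 92 x 112 mm
- plunger_top (a point): centre of the top of the priming plunger's round black head (30 mm across), on a grey housing (50 x 46 mm, with a collar to 40 mm height) at the right (-y) end of the carrier; z up; 65 mm above the worktop when up
- plunger (a joint): how far the priming plunger is pressed down, m: 0 up, 0.014 at its stop; a spring pushes it up again, about 3 N at the start of the stroke and 8 N at the stop
- strip_vial_0: test strip vial, 33 x 28 x 60 mm, behind the carrier to the right: bystander; origin at the centre of its underside
- strip_vial_1: test strip vial, 33 x 28 x 60 mm, behind the carrier to the right: bystander; origin at the centre of its underside
- dropper_bottle: dropper bottle, 46 mm across, 128 mm high, left of the fresh cassettes: bystander; origin at the centre of its underside

How it is judged:
By the outcome, as a careful person would: the job done as asked, in the order asked, and still so for the second after the job is handed in, with the robot touching nothing.
Of spent_l1, spent_l2, spent_r1, spent_r2 only 2 to 3 are there at a start; the rules pass over those that are not, and their reading is None.
Of new_l1, new_l2, new_r1, new_r2 only 3 to 4 are there at a start; the rules pass over those that are not, and their reading is None.
At some moment in a run one of new_l1, new_l2, new_r1, new_r2 may be knocked a few centimetres aside while the robot is not near it.
It also fails if it takes over 210 s, if anything falls off the work surface, if the arm or the gripper's body presses on something with over 40 N, if the wrist force passes 120 N, or if a joint passes its speed limit or range.

## Working session

There is one attempt and no reset: what is moved stays moved. The work goes in short steps, Python scripts to look and compute and a shell command to move; the robot and the scene stay as the last step left them, time stands still between calls to the robot, and variables do not carry over. Pictures are saved under pics/ and viewed, at most 14 in all, crops included, and the job is handed in when it is done.

```bash
ls; mkdir -p pics
python3 - <<'E'
from bench import arm
import cv2
for n in("top","side"):
    cv2.imwrite(f"pics/{n}0.png",arm.get_image(n)); c=arm.get_calibration(n);print(n,c)
print(arm.read_state())
E
```

```text
bench.py
jog.py
pics
top {'K': array([[494.19104213,   0.        , 320.21486973],
       [  0.        , 494.19104213, 199.05308277],
       [  0.        ,   0.        ,   1.        ]]), 'D': array([0.05249254, 0.        , 0.        , 0.        , 0.        ]), 'rvec': array([ 2.16982513, -2.15859809,  0.12885339]), 'tvec': array([ 107.43205626,  577.80723393, 1412.91142709])}
side {'K': array([[435.77426396,   0.        , 323.98967149],
       [  0.        , 435.77426396, 198.68897709],
       [  0.        ,   0.        ,   1.        ]]), 'D': array([-0.11419327,  0.        ,  0.        ,  0.        ,  0.        ]), 'rvec': array([ 0.24512679, -2.58269294,  1.59351631]), 'tvec': array([ 585.23178705,   62.65900596, 1299.50425192])}
{'clock': 0.1, 'joints': array([ 1.54759046e+00,  3.85453249e-01,  6.72858399e-03, -4.56821894e-04,
       -1.19402656e+00, -2.58582987e-01]), 'joint_vel': array([-3.24574233e-04, -2.66982354e-03,  2.15887862e-03, -5.46848099e-05,
        1.41708285e-03, -1.60975735e-04]), 'joint_efforts': array([-4.80003382e-04, -3.93316376e+01,  1.88929617e+01,  4.19801608e+00,
       -2.60245717e-03,  4.91454855e-06]), 'position': array([173.64645713, 599.85712052, 247.33039285]), 'ee_rot': array([ 9.90078460e-01, -1.40512074e-01, -9.60696054e-05,  9.95616960e-04]), 'contact_force': array([-0.15328849,  0.62910044,  0.33429191]), 'wrist_torque': array([ 0.04197179,  0.01353229, -0.0494615 ]), 'grasp_force': 0.0, 'gripper_width': 85.82042023037023}
```

View pics/top0.png

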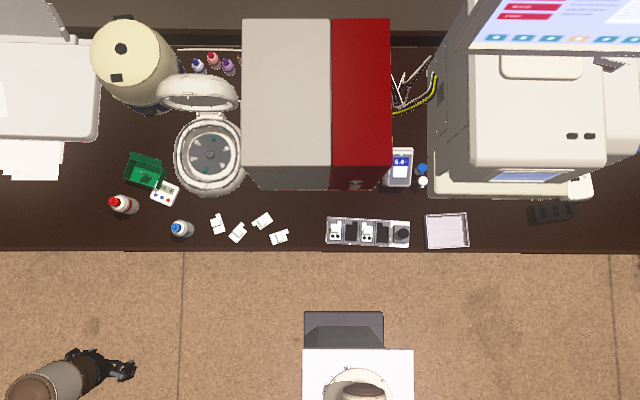

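View pics/side0.png

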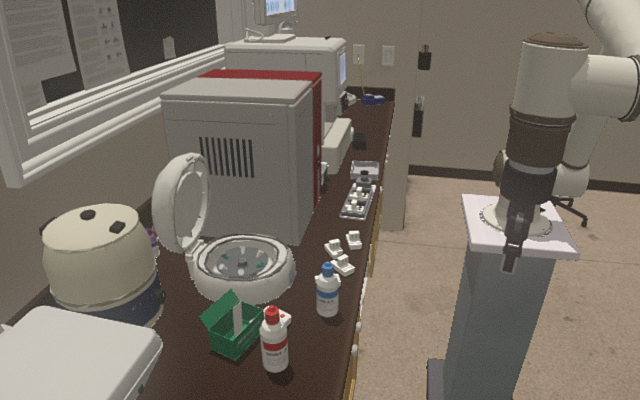

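```bash
cat > h.py <<'E'
from bench import arm
import numpy as np, cv2
from scipy.spatial.transform import Rotation as R
C={n:arm.get_calibration(n) for n in("top","side")}
def proj(n,P):
    c=C[n];return cv2.projectPoints(np.array(P,float).reshape(-1,1,3),c["rvec"],c["tvec"],c["K"],c["D"])[0].reshape(-1,2)
def ray(n,uv,z):
    c=C[n];p=cv2.undistortPoints(np.array(uv,float).reshape(-1,1,2),c["K"],c["D"]).reshape(-1,2)
    M=cv2.Rodrigues(c["rvec"])[0];o=-M.T@c["tvec"];d=np.c_[p,np.ones(len(p))]@M
    return o+d*((z-o[2])/d[:,2])[:,None]
def rect(n,img,x0,x1,y0,y1,z,s):
    # image up=+x, left=+y
    H,W=int((x1-x0)*s),int((y1-y0)*s)
    yy=y1-(np.arange(W)+.5)/s; xx=x1-(np.arange(H)+.5)/s
    X,Y=np.meshgrid(xx,yy,indexing='ij')
    m=proj(n,np.c_[X.ravel(),Y.ravel(),np.full(X.size,z)]).astype(np.float32).reshape(H,W,2)
    return cv2.remap(img,m,None,cv2.INTER_CUBIC)
def tri(a,b):
    # a: top pixel, b: side pixel
    P=[];
    for n,uv in(("top",a),("side",b)):
        c=C[n];p=cv2.undistortPoints(np.array([[uv]],float),c["K"],c["D"]).reshape(2)
        M=np.c_[cv2.Rodrigues(c["rvec"])[0],c["tvec"]];P.append((M,p))
    return (lambda X:(X[:3]/X[3]).ravel())(cv2.triangulatePoints(P[0][0],P[1][0],P[0][1],P[1][1]))
E
python3 - <<'E'
from h import *
t=cv2.imread("pics/top0.png");s=cv2.imread("pics/side0.png")
for n,uv in(("car",(326,217)),("car2",(410,245)),("tray",(424,213)),("tray2",(470,248)),("fresh",(205,208)),("f2",(295,248))): print(n,ray("top",[uv],20).round(0))
a=cv2.resize(t[205:255,200:300],None,fx=8,fy=8,interpolation=cv2.INTER_CUBIC)
b=cv2.resize(t[205:255,318:478],None,fx=5,fy=5,interpolation=cv2.INTER_CUBIC)
o=np.zeros((600,800,3),np.uint8);o[:340]=a[:340];o[345:595]=b;cv2.imwrite("pics/t1.png",o)
a=cv2.resize(s[220:290,315:385],None,fx=6,fy=6,interpolation=cv2.INTER_CUBIC)
b=cv2.resize(s[150:222,330:390],None,fx=6,fy=6,interpolation=cv2.INTER_CUBIC)
o=np.zeros((440,790,3),np.uint8);o[:420,:420]=a;o[:432,425:785]=b;cv2.imwrite("pics/s1.png",o)
E
```

```text
car [[526.  93.  20.]]
car2 [[ 445. -152.   20.]]
tray [[ 539. -195.   20.]]
tray2 [[ 438. -326.   20.]]
fresh [[550. 448.  20.]]
f2 [[435. 183.  20.]]
```

View pics/t1.png

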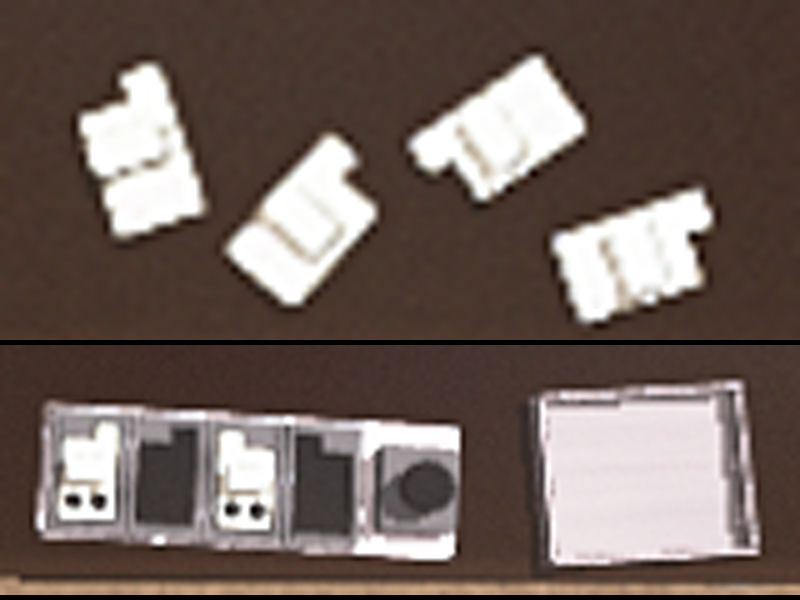

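View pics/s1.png

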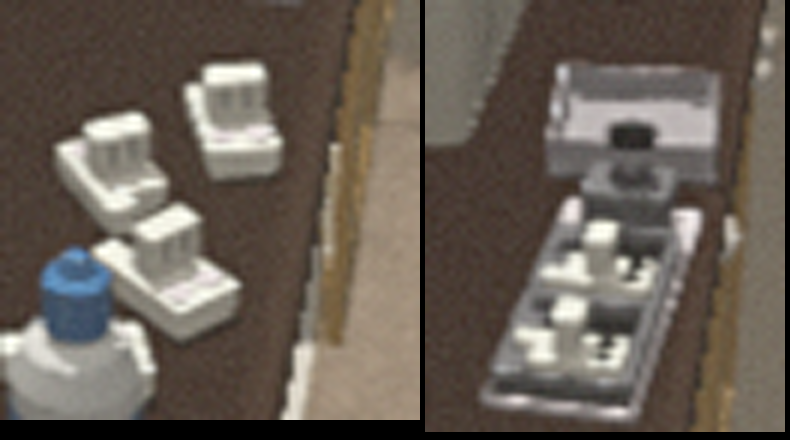

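```bash
cat > fit.py <<'E'
from h import *
from scipy.optimize import least_squares
import sys
def outline(s,g=0.): # s=+1 left-hand; CCW/any, grown by g
    p=np.array([[-28,-16],[-28,16],[28,16],[28,3],[18,3],[18,-16]],float)
    q=np.array([[-28-g,-16-g],[-28-g,16+g],[28+g,16+g],[28+g,3-g],[18+g,3-g],[18+g,-16-g]])
    q[:,1]*=s; return q
RIB=np.array([[-7,-13],[-7,13],[7,13],[7,-13]],float)
def prisms(s,zlo=0):
    return [(outline(s)[[0,1,4,5]]*[1,1],zlo,16),(np.array([[18,3*s],[18,16*s],[28,16*s],[28,3*s]],float),zlo,16),(RIB,16,38)]
def place(xy,z,pose):
    c,s=np.cos(pose[2]),np.sin(pose[2]);M=np.array([[c,-s],[s,c]])
    return np.c_[xy@M.T+pose[:2],np.full(len(xy),z)]
def render(n,box,polys,SS=8):
    u0,v0,u1,v1=box;im=np.zeros(((v1-v0)*SS,(u1-u0)*SS),np.uint8)
    for P in polys:
        q=((P-[u0,v0]+.5)*SS-.5)
        cv2.fillPoly(im,[np.round(q*16).astype(np.int32)],255,shift=4)
    return cv2.resize(cv2.GaussianBlur(im,(0,0),SS*.35),(u1-u0,v1-v0),interpolation=cv2.INTER_AREA)/255.
def cass_polys(n,pose,s,z0,zlo=0):
    out=[]
    for xy,a,b in prisms(s,zlo):
        P=np.r_[place(xy,z0+a,pose),place(xy,z0+b,pose)]
        out.append(cv2.convexHull(proj(n,P).astype(np.float32)).reshape(-1,2))
    return out
def resid(n,img,box,polys,lo,hi,inv=False):
    u0,v0,u1,v1=box;g=cv2.cvtColor(img,cv2.COLOR_BGR2GRAY)[v0:v1,u0:u1].astype(float)
    m=np.clip((g-lo)/(hi-lo),0,1); m=1-m if inv else m
    r=render(n,box,polys); w=1-cv2.erode((r>.95).astype(np.uint8),np.ones((3,3)))
    return (m-r)*w
def fit_fresh(t,sd,items,z0=0,side=None,verbose=False):
    """items: list of (pose,s); returns poses. top only unless side given"""
    out=[]
    for pose,s in items:
        res=[]
        for n,img in (("top",t),("side",sd)):
            if img is None: res.append(None);continue
            c=proj(n,[[pose[0],pose[1],z0+15]])[0];h=20 if n=="top" else 24
            b=[int(c[0]-h),int(c[1]-h),int(c[0]+h),int(c[1]+h)]
            res.append((n,img,b))
        def f(p,which):
            o=[]
            for k in which:
                n,img,b=res[k]
                a=resid(n,img,b,cass_polys(n,p[:3],s,z0+(p[3] if len(p)>3 else 0)),70,225 if n=="top" else 170)
                # ignore what is far from this model (neighbours)
                o.append(a.ravel()*NEAR[n].ravel())
            return np.concatenate(o)
        p=np.array(pose,float)
        for it in range(3):
            NEAR={}
            for q in res:
                if q is None: continue
                n,img,b=q
                NEAR[n]=cv2.dilate((render(n,b,cass_polys(n,p,s,z0))>.05).astype(np.uint8),np.ones((7,7) if it==0 else (5,5))).astype(float)
            sol=least_squares(f,p,args=([0],),x_scale=[1,1,.03],diff_step=[1e-3,1e-3,1e-2]);p=sol.x
        extra=None
        if sd is not None:
            s2=least_squares(f,np.r_[p,0],args=([0,1],),x_scale=[1,1,.03,1],diff_step=[1e-3,1e-3,1e-2,.3]);extra=(s2.x.round(2),round(s2.cost,2))
        out.append(p)
        if verbose: print("s",s,p.round(2),"cost",round(sol.cost,2),extra)
    return out
E
cat > a.py <<'E'
from fit import *
t=cv2.imread("pics/top0.png");s=cv2.imread("pics/side0.png")
def guess(b,l): # body-centre & lug in crop px
    f=lambda q:ray("top",[[200+q[0]/8-.5,205+q[1]/8-.5]],10)[0,:2]
    B,L=f(b),f(l);return [*B,np.arctan2(*(L-B)[::-1])]
it=[(guess((140,155),(120,80)),-1),(guess((300,220),(352,148)),1),(guess((500,130),(415,175)),-1),(guess((635,255),(715,228)),1)]
fit_fresh(t,s,it,verbose=True)
f=lambda q:ray("top",[[318+q[0]/5-.5,205+(q[1]-345)/5-.5]],19)[0,:2]
c2,c4=f((167,477)),f((325,487));print(c2,c4)
g=cv2.cvtColor(t,cv2.COLOR_BGR2GRAY)
print(g[217:247,340:362]);
E
python3 a.py
```

```text
s -1 [5.0687e+02 4.1339e+02 3.1000e-01] cost 9.85 (array([5.0741e+02, 4.1338e+02, 3.0000e-01, 0.0000e+00]), np.float64(52.67))
s 1 [481.15 351.22  -0.71] cost 6.9 (array([484.13, 349.54,  -0.76,   0.  ]), np.float64(35.07))
s -1 [512.87 283.14   2.17] cost 6.76 (array([512.87, 283.14,   2.17,   0.  ]), np.float64(47.62))
s 1 [469.32 229.51  -1.26] cost 9.13 (array([471.26, 228.55,  -1.25,   0.  ]), np.float64(26.24))
[485.35023365  19.94316944] [480.03419952 -72.58322919]
[[203 193 167 167 167 170 147  96  89  65  62  58  53  36  36  38  41  38
   40  43  41  42]
 [239 230 206 208 212 227 192 171 166 150 158 181 176 179 202 203 203 214
  220 174 170 170]
 [137 143 140 150 140 181 147 182 182 182 192 213 214 222 241 240 240 246
  253 214 220 211]
 [180 151 131 156 128 158 135 152 152 151 151 148 139 139 139 141 141 149
  163 136 170 153]
 [250 193 115 158 135 162 153 155 153 154 155 145 102  96 101  97  94 117
  154 129 156 129]
 [255 221 120 149 121 163 155 155 158 156 157 146  82  50  49  41  38  86
  158 130 152 128]
 [255 217 131 167 137 171 135 145 147 148 152 150  91  51  54  57
[... 1467 characters left out ...]
6  53  57  57  57  48  90 181
  179 165 110 198]
 [110 129 150 118 154  90  88  76  77  77  72  64  62  62  65  56  94 172
  140 171 108 171]
 [155 154 160 122 161 143 141 131 132 130 127 118 119 117 120 114 125 166
  136 169 121 117]
 [153 155 156 134 147 155 161 146 145 149 158 156 143 148 152 161 161 160
  141 171 154 135]
 [124 117 128 139 117 145 150 132 183 243 237 168 154 160 163 171 161 164
  144 168 160 145]
 [ 63  70  89 110  96 103 103 117 188 255 244 146 151 155 157 149 122 128
  116 120 136 152]
 [ 52  53  53  52  48  50  48  50  43  37  35  44  46  46  50  57  56  63
   68  75 102 143]
 [ 57  54  56  54  52  56  56  55  54  55  53  54  57  57  54  54  56  56
   54  53  55  49]]
```

```bash
python3 - <<'E'
s=open('fit.py').read()
i=s.index("def fit_fresh")
s=s[:i]+'''
from scipy.optimize import minimize
HI={"top":225,"side":165}
def fitc(imgs,pose,s,z0=0,zlo=0,fitz=False,lo=70,hi=HI,dil=5):
    """imgs: dict name->img. returns pose(+dz), cost"""
    p=np.r_[np.array(pose[:3],float),0.]
    SC=np.array([1,1,.03,1.])
    k=4 if fitz else 3
    for it in range(3):
        B={}
        for n in imgs:
            c=proj(n,[[p[0],p[1],z0+15]])[0];b=[int(c[0]-18),int(c[1]-18),int(c[0]+18),int(c[1]+18)]
            near=cv2.dilate((render(n,b,cass_polys(n,p,s,z0+p[3],zlo))>.05).astype(np.uint8),np.ones((dil+2 if it==0 else dil,)*2))
            B[n]=(b,near)
        def f(d):
            q=p.copy();q[:k]+=d*SC[:k]
            return sum(np.abs(resid(n,imgs[n],b,cass_polys(n,q,s,z0+q[3],zlo),lo,hi[n])*near).sum() for n,(b,near) in B.items())
        r=minimize(f,np.zeros(k),method="Nelder-Mead",options=dict(initial_simplex=np.r_[[np.zeros(k)],np.eye(k)*(3 if it==0 else 1.2)],xatol=.02,fatol=.01))
        p[:k]+=r.x*SC[:k]
    return p,r.fun
def fitpk(img,pose,s,ks,z=19,n="top"):
    """row pose at pocket ks[0]=0 offset; ks offsets in mm along -y of row; s list"""
    p=np.array(pose,float);SC=np.array([1,1,.02])
    def polys(q): return [proj(n,place(outline(ss,1.5)+[0,-k],z,q)) for ss,k in zip(s,ks)]
    for it in range(3):
        A=np.concatenate(polys(p));b=[int(A[:,0].min()-6),int(A[:,1].min()-6),int(A[:,0].max()+6),int(A[:,1].max()+6)]
        near=cv2.dilate((render(n,b,polys(p))>.05).astype(np.uint8),np.ones((5,5)))
        f=lambda d:np.abs(resid(n,img,b,polys(p+d*SC),58,145,True)*near).sum()
        r=minimize(f,np.zeros(3),method="Nelder-Mead",options=dict(initial_simplex=np.r_[[np.zeros(3)],np.eye(3)*2],xatol=.02,fatol=.01));p=p+r.x*SC
    return p,r.fun
'''
open('fit.py','w').write(s)
E
cat > a.py <<'E'
from fit import *
t=cv2.imread("pics/top0.png");s=cv2.imread("pics/side0.png")
it=[([507,413,.31],-1),([482,350,-.74],1),([513,283,2.17],-1),([470,229,-1.26],1)]
ot=t.copy();os_=s.copy();OT=[];OS=[]
for k,(p,h) in enumerate(it):
    a,ca=fitc({"top":t},p,h);print("ABCD"[k],"top",a[:3].round(3),round(ca,1))
    if k: b,cb=fitc({"side":s},a,h);print("  side",b.round(3),round(cb,1));b,cb=fitc({"side":s,"top":t},a,h,fitz=True);print("  both",b.round(3),round(cb,1))
    OT+=cass_polys("top",a,h,0);OS+=cass_polys("side",a,h,0)
q,c=fitpk(t,[485,20,-.05],[-1,1],[0,92]);print("pockets",q.round(3),c)
for k,h in((0,-1),(92,1)): 
    print(" single",fitpk(t,np.r_[place(np.array([[0,-k]]),19,q)[0,:2],q[2]],[h],[0]))
    OT.append(proj("top",place(outline(h,1.5)+[0,-k],19,q)))
for k,h in((-46,-1),(46,1)):
    w=np.r_[place(np.array([[0,-k]]),19,q)[0,:2],q[2]]
    kw=dict(lo=150,hi={"top":240,"side":185},z0=9,zlo=10,dil=3)
    a,ca=fitc({"top":t},w,h,**kw);b,cb=fitc({"side":s,"top":t},w,h,fitz=True,**kw);print("spent exp",w.round(2),"top",a.round(2),round(ca,1),"both",b.round(2),round(cb,1))
    OT+=cass_polys("top",w,h,9,10);OS+=cass_polys("side",w,h,9,10)
def over(img,P,u0,v0,u1,v1,f):
    a=cv2.resize(img[v0:v1,u0:u1],None,fx=f,fy=f,interpolation=cv2.INTER_CUBIC)
    for x in P: cv2.polylines(a,[np.round((x-[u0,v0]+.5)*f).astype(int)],True,(0,0,255),1)
    return a
o=np.zeros((600,800,3),np.uint8);o[:300,:600]=over(t,OT,200,205,300,255,6);o[:300,600:]=over(s,OS,345,180,385,240,5);o[305:555]=over(t,OT,318,205,478,255,5);o[305:555,600:]=over(s,OS,330,230,370,280,5);cv2.imwrite("pics/o1.png",o)
E
python3 a.py
```

```text
A top [5.06716e+02 4.13847e+02 3.49000e-01] 35.7
B top [481.144 351.153  -0.725] 29.4
  side [486.297 346.545  -0.682   0.   ] 85.9
  both [484.021 350.094  -0.72    2.227] 132.0
C top [512.615 283.202   2.192] 29.0
  side [516.181 278.935   2.149   0.   ] 80.8
  both [5.12963e+02 2.83180e+02 2.19100e+00 7.40000e-02] 141.0
D top [469.331 229.945  -1.267] 34.2
  side [472.625 224.014  -1.272   0.   ] 30.2
  both [470.897 229.377  -1.289   3.048] 80.6
pockets [ 4.86416e+02  1.99620e+01 -5.70000e-02] 47.70425963488844
 single (array([ 4.86103982e+02,  2.00939063e+01, -7.75389803e-02]), np.float64(25.28208248816768))
 single (array([ 4.81355023e+02, -7.17629007e+01, -3.71886041e-02]), np.float64(21.712373225152128))
spent exp [ 4.8902e+02  6.5890e+01 -6.0000e-02] top [ 4.8835e+02  6.4170e+01 -4.0000e-02  0.0000e+00] 37.1 both [ 4.8929e+02  6.4550e+01 -2.0000e-02  3.4600e+00] 105.5
spent exp [ 4.8382e+02 -2.5960e+01 -6.0000e-02] top [ 4.8366e+02 -2.5930e+01 -6.0000e-02  0.0000e+00] 41.2 both [ 4.8433e+02 -2.5560e+01 -6.0000e-02  1.7600e+00] 105.5
```

View pics/o1.png

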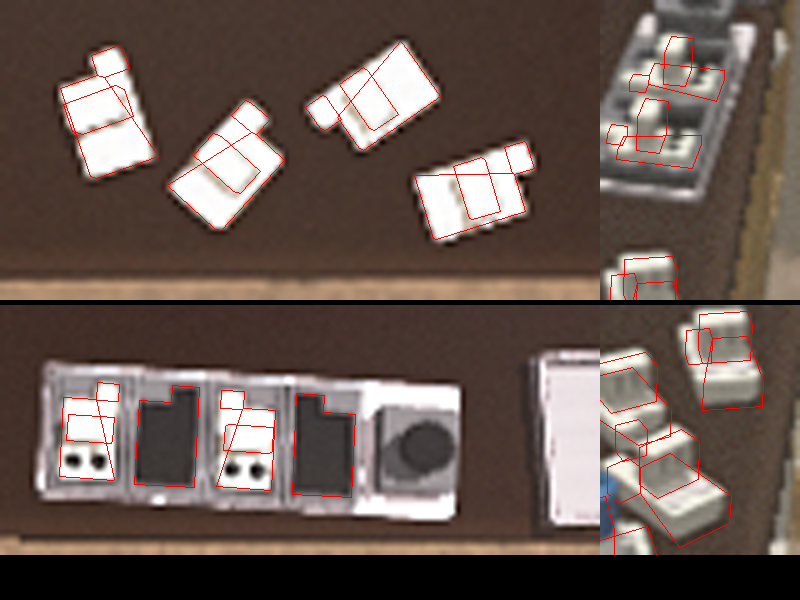

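```bash
sed -i 's/(outline(s)\[\[0,1,4,5\]\]\*\[1,1\],zlo,16)/(np.array([[-28,-16],[-28,16],[18,16],[18,-16]],float),zlo,16)/' fit.py; sed -i 's/o1.png/o2.png/' a.py; python3 a.py
```

```text
A top [5.06329e+02 4.14921e+02 3.36000e-01] 18.0
B top [480.814 350.689  -0.707] 13.3
  side [485.401 345.58   -0.696   0.   ] 88.2
  both [482.401 349.392  -0.732   3.017] 119.2
C top [512.379 282.843   2.176] 13.7
  side [515.818 277.16    2.195   0.   ] 75.6
  both [512.559 282.244   2.187   2.402] 112.7
D top [468.498 229.507  -1.242] 15.6
  side [472.342 223.805  -1.254   0.   ] 23.7
  both [469.434 229.036  -1.26    3.005] 60.0
pockets [ 4.86416e+02  1.99620e+01 -5.70000e-02] 47.70425963488844
 single (array([ 4.86103982e+02,  2.00939063e+01, -7.75389803e-02]), np.float64(25.28208248816768))
 single (array([ 4.81355023e+02, -7.17629007e+01, -3.71886041e-02]), np.float64(21.712373225152128))
spent exp [ 4.8902e+02  6.5890e+01 -6.0000e-02] top [ 4.8861e+02  6.5450e+01 -4.0000e-02  0.0000e+00] 23.6 both [ 4.8913e+02  6.5350e+01 -4.0000e-02  2.4400e+00] 87.2
spent exp [ 4.8382e+02 -2.5960e+01 -6.0000e-02] top [ 4.8354e+02 -2.6300e+01 -4.0000e-02  0.0000e+00] 22.5 both [ 4.8406e+02 -2.5860e+01 -5.0000e-02  3.8300e+00] 80.2
```

View pics/o2.png

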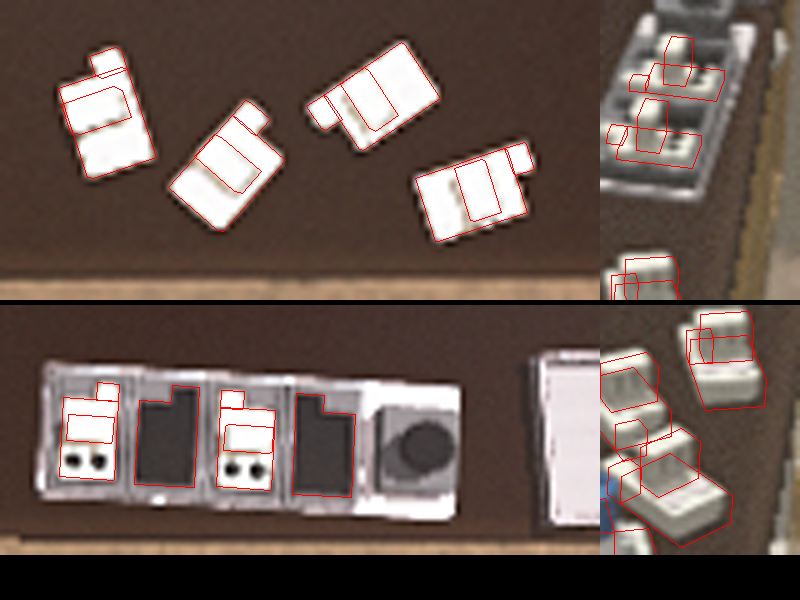

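```bash
cat > go.py <<'E'
import sys
from h import *
# x y z yaw [up]: row that brings TCP there with cassette yaw (tool y = yaw+pi)
x,y,z,yaw=map(float,sys.argv[1:5]);psi=yaw+np.pi
s=arm.read_state();M=R.from_quat(s["ee_rot"]).as_matrix()
T=np.array([[-np.sin(psi),np.cos(psi),0],[np.cos(psi),np.sin(psi),0],[0,0,-1]]).T
T=np.c_[np.cross(T[:,1],[0,0,-1]),T[:,1],[0,0,-1]]
print("row",(M.T@(np.array([x,y,z])-s["position"])).round(1),R.from_matrix(M.T@T).as_rotvec().round(3),"t",round(s["clock"],1),"F",s["contact_force"].round(1),"q6",s["joints"][5].round(2))
E
python3 go.py 488.8 65.6 120 -.05
python3 - <<'E'
from h import *
f=lambda q,z:ray("top",[[318+q[0]/5-.5,205+(q[1]-345)/5-.5]],z)[0]
print([f(q,24).round(0) for q in((540,395),(742,382),(760,553),(552,565))])
print("plunger",f((428,487),65))
E
```

```text
row [451.3 425.2 128.2] [ 2.000e-03 -1.000e-03  1.339e+00] t 0.1 F [-0.2  0.6  0.3] q6 -0.26
[array([ 534., -198.,   24.]), array([ 543., -316.,   24.]), array([ 443., -323.,   24.]), array([ 435., -203.,   24.])]
plunger [ 478.22503084 -124.93029173   65.        ]
```

```bash
python3 jog.py '451.3 425.2 60 .002 -.001 1.339;451.3 425.2 128.2 .002 -.001 1.339;451.3 425.2 128.2 .002 -.001 1.339;451.3 425.2 128.2 .002 -.001 1.339;451.3 425.2 128.2 .002 -.001 1.339;451.3 425.2 128.2 .002 -.001 1.339;451.3 425.2 128.2 .002 -.001 1.339;451.3 425.2 128.2 .002 -.001 1.339;451.3 425.2 128.2 .002 -.001 1.339;451.3 425.2 128.2 .002 -.001 1.339' 50; python3 go.py 488.8 65.6 85 -.05
```

```text
clock: 1.1
position: [423.1, 176.9, 148.0]
ee_rot: [-0.689, 0.725, 0.0, 0.001]
contact_force: [1.4, 1.1, 0.5]
gripper_width: 49.9
grasp_force: 0.0
row [107.9 -71.3  62.8] [-0.001  0.002 -0.002] t 1.1 F [1.4 1.1 0.5] q6 -0.8
```

```bash
python3 jog.py '107.9 -71.3 62.8 0 0 0;107.9 -71.3 62.8 0 0 0;107.9 -71.3 62.8 0 0 0;107.9 -71.3 62.8 0 0 0;107.9 -71.3 62.8 0 0 0;107.9 -71.3 62.8 0 0 0'; python3 go.py 488.8 65.6 43 -.05
```

```text
clock: 1.7
position: [488.6, 68.1, 85.8]
ee_rot: [-0.69, 0.724, 0.0, 0.001]
contact_force: [-0.6, 0.1, 0.7]
gripper_width: 49.7
grasp_force: 0.0
row [ 2.6 -0.3 42.8] [-0.001  0.002  0.001] t 1.7 F [-0.6  0.1  0.7] q6 -0.52
```

```bash
sed -i 's/"q6",s\["joints"\]\[5\].round(2)/"q",s["joints"].round(2)/' go.py; python3 jog.py '2.6 -.3 42.8 0 .002 0;2.6 -.3 42.8 0 .002 0;2.6 -.3 42.8 0 .002 0' ; python3 go.py 488.8 65.6 43 -.05
```

```text
clock: 2.0
position: [488.4, 65.9, 43.2]
ee_rot: [-0.69, 0.724, -0.0, -0.0]
contact_force: [-0.5, 0.2, 0.8]
gripper_width: 50.1
grasp_force: 0.0
row [ 0.2 -0.5  0.2] [ 0.    -0.001  0.002] t 2.0 F [-0.5  0.2  0.8] q [ 0.46  0.42 -0.56  0.   -0.59 -0.51]
```

```bash
python3 jog.py '.2 -.4 .2 0 0 0;.2 -.4 .2 0 0 0;.2 -.4 .2 0 0 0;.2 -.4 .2 0 0 0;.2 -.4 .2 0 0 0;.2 -.4 .2 0 0 0' 8; python3 go.py 488.8 65.6 120 -.05;python3 jog.py '0 0 0 0 0 0'
```

```text
clock: 2.6
position: [490.1, 65.4, 43.9]
ee_rot: [-0.689, 0.724, -0.001, 0.002]
contact_force: [-0.7, 2.3, 6.5]
gripper_width: 13.0
grasp_force: 61.1
row [ -0.3   1.  -76.1] [-0.003  0.001  0.   ] t 2.6 F [-0.7  2.3  6.5] q [ 0.46  0.42 -0.56  0.   -0.58 -0.51]
clock: 2.7
position: [490.0, 65.4, 43.9]
ee_rot: [-0.689, 0.724, -0.001, 0.002]
contact_force: [-1.0, 2.0, 6.7]
gripper_width: 12.7
grasp_force: 61.1
```

```bash
python3 jog.py '0 0 -25 0 0 0;0 0 -75 0 0 0;0 0 -85 0 0 0;0 0 -85 0 0 0';python3 go.py 490 -232 125 .06
```

```text
clock: 3.1
position: [490.1, 65.3, 129.7]
ee_rot: [-0.689, 0.725, -0.001, 0.003]
contact_force: [-0.4, 0.5, -1.8]
gripper_width: 12.8
grasp_force: 60.6
row [296.9 -14.8   4. ] [-0.006  0.002 -0.11 ] t 3.1 F [-0.4  0.5 -1.8] q [ 0.46  0.29 -0.47  0.   -0.8  -0.51]
```

```bash
python3 jog.py '296.9 -14.8 0 -.003 0 -.11;296.9 -14.8 0 -.003 0 -.11;296.9 -14.8 0 -.003 0 -.11;296.9 -14.8 0 -.003 0 -.11;296.9 -14.8 0 -.003 0 -.11;296.9 -14.8 0 -.003 0 -.11;296.9 -14.8 0 -.003 0 -.11;296.9 -14.8 0 -.003 0 -.11';python3 go.py 490 -232 42 .06
```

```text
clock: 3.9
position: [487.4, -233.3, 125.4]
ee_rot: [0.727, -0.687, -0.003, 0.002]
contact_force: [-0.9, 0.5, 0.0]
gripper_width: 13.0
grasp_force: 60.6
row [-1.  -3.2 83.4] [ 0.006  0.001 -0.003] t 3.9 F [-0.9  0.5  0. ] q [-0.15  0.37 -0.36 -0.   -0.85  0.2 ]
```

```bash
python3 jog.py '-1 -2.5 45 0 0 0;-1 -2.5 75 0 0 0;-1 -2.5 81 0 0 0;-1 -2.5 82 0 0 0;-1 -2.5 82 0 0 0';python3 go.py 490 -232 42 .06;python3 jog.py '0 0 0 0 0 0;0 0 0 0 0 0' 45; python3 go.py 484 -26.1 120 -.053
```

```text
clock: 4.4
position: [492.3, -230.8, 46.4]
ee_rot: [0.729, -0.685, 0.0, 0.0]
contact_force: [0.6, -0.0, -0.2]
gripper_width: 12.6
grasp_force: 60.6
row [1.  2.4 4.4] [ 0.001 -0.001  0.002] t 4.4 F [ 0.6 -0.  -0.2] q [-0.14  0.48 -0.43  0.   -0.66  0.2 ]
clock: 4.6
position: [492.3, -231.3, 46.9]
ee_rot: [0.728, -0.685, 0.001, -0.0]
contact_force: [0.1, -0.2, 0.3]
gripper_width: 40.5
grasp_force: 0.0
row [-205.3   -4.2  -73.2] [-0.001 -0.001  0.113] t 4.6 F [ 0.1 -0.2  0.3] q [-0.14  0.48 -0.43  0.   -0.66  0.2 ]
```

```bash
python3 jog.py '0 0 -50 0 0 0;0 0 -75 0 0 0;-100 -2 -75 0 0 .113;-205.3 -4.2 -75 0 0 .113;-205.3 -4.2 -75 0 0 .113;-205.3 -4.2 -75 0 0 .113;-205.3 -4.2 -73 0 0 .113;-205.3 -4.2 -73 0 0 .113'; for i in 1 2 3; do python3 jog.py '0 0 0 0 0 0'|sed -n 2,3p; done; python3 go.py 484 -26.1 43 -.053
```

```text
clock: 5.4
position: [483.5, -24.7, 119.2]
ee_rot: [-0.689, 0.724, 0.0, -0.0]
contact_force: [-0.1, -1.4, 0.1]
gripper_width: 45.1
grasp_force: 0.0
position: [483.4, -26.6, 118.9]
ee_rot: [-0.688, 0.726, 0.0, -0.001]
position: [483.4, -27.3, 118.6]
ee_rot: [-0.687, 0.726, 0.001, -0.001]
position: [483.4, -27.4, 118.5]
ee_rot: [-0.687, 0.726, 0.001, -0.001]
row [-1.3 -0.7 75.5] [ 0.002 -0.    -0.002] t 5.7 F [0.  0.3 1. ] q [ 0.28  0.29 -0.51 -0.   -0.77 -0.33]
```

```bash
python3 jog.py '-1.3 -.7 45 0 0 0;-1.3 -.7 72 0 0 0;-1.3 -.7 75.5 0 0 0;-1.3 -.7 75.5 0 0 0;-1.3 -.7 75.5 0 0 0;-1.3 -.7 75.5 0 0 0';python3 go.py 484 -26.1 43.5 -.053
```

```text
clock: 6.3
position: [485.0, -24.8, 44.3]
ee_rot: [-0.688, 0.726, -0.0, 0.0]
contact_force: [0.6, -0.4, -1.2]
gripper_width: 44.6
grasp_force: 0.0
row [1.3 0.9 0.8] [-0.001  0.001 -0.   ] t 6.3 F [ 0.6 -0.4 -1.2] q [ 0.28  0.41 -0.58 -0.   -0.58 -0.34]
```

```bash
python3 jog.py '1 .7 0 0 0 0;1 .7 0 0 0 0;1 .7 0 0 0 0';python3 jog.py '0 0 0 0 0 0;0 0 0 0 0 0;0 0 0 0 0 0;0 0 0 0 0 0' 8; python3 jog.py '0 0 -25 0 0 0;0 0 -75 0 0 0;0 0 -82 0 0 0;0 0 -82 0 0 0';python3 go.py 487 -286 125 .06
```

```text
clock: 6.6
position: [483.3, -25.8, 43.4]
ee_rot: [-0.688, 0.726, 0.0, -0.0]
contact_force: [0.7, 0.8, 0.6]
gripper_width: 44.9
grasp_force: 0.0
clock: 7.0
position: [485.1, -25.5, 43.5]
ee_rot: [-0.688, 0.725, -0.0, 0.001]
contact_force: [3.5, -0.4, 1.6]
gripper_width: 12.6
grasp_force: 62.2
clock: 7.4
position: [483.3, -25.7, 126.1]
ee_rot: [-0.688, 0.726, 0.0, 0.0]
contact_force: [0.6, 0.2, -1.9]
gripper_width: 13.3
grasp_force: 62.2
row [259.8 -17.6   0.8] [ 0.     0.001 -0.113] t 7.4 F [ 0.6  0.2 -1.9] q [ 0.28  0.28 -0.5  -0.   -0.79 -0.34]
```

```bash
python3 jog.py '130 -8 -5 0 0 -.113;259.8 -17.6 0 0 0 -.113;259.8 -17.6 0 0 0 -.113;259.8 -17.6 0 0 0 -.113;259.8 -17.6 0 0 0 -.113;259.8 -17.6 0 0 0 -.113;259.8 -17.6 0 0 0 -.113;259.8 -17.6 0 0 0 -.113;259.8 -17.6 0 0 0 -.113';python3 go.py 487 -286 41 .06
```

```text
clock: 8.3
position: [486.7, -284.7, 124.2]
ee_rot: [0.729, -0.685, -0.002, 0.001]
contact_force: [0.5, 0.0, -1.1]
gripper_width: 12.6
grasp_force: 62.2
row [ 1.3 -0.5 83.2] [0.004 0.001 0.002] t 8.3 F [ 0.5  0.  -1.1] q [-0.24  0.4  -0.31  0.   -0.86  0.3 ]
```

```bash
python3 jog.py '1 0 45 0 0 0;1 0 75 0 0 0;1 0 83 0 0 0;1 0 83 0 0 0;1 0 83 0 0 0'; python3 jog.py '0 0 0 0 0 0;0 0 0 0 0 0;0 0 -50 0 0 0;0 0 -80 0 0 0;0 0 -100 0 0 0' 45
cat > look.py <<'E'
from fit import *
import sys
t=arm.get_image("top");s=arm.get_image("side");k=sys.argv[1];cv2.imwrite(f"pics/top{k}.png",t);cv2.imwrite(f"pics/side{k}.png",s)
its={"A":([506.3,414.9,.336],-1),"B":([480.8,350.7,-.707],1),"C":([512.4,282.8,2.176],-1),"D":([468.5,229.5,-1.242],1)}
for n in sys.argv[2]:
    p,h=its[n];a,c=fitc({"top":t},p,h);print(n,a[:3].round(3),round(c,1))
E
python3 look.py 1 ABCD; python3 go.py 512.4 282.8 90 2.176
python3 -c "
import cv2;t=cv2.imread('pics/top1.png');s=cv2.imread('pics/side1.png')
cv2.imwrite('pics/v1.png',cv2.vconcat([cv2.resize(t[200:260,200:480],(784,168)),cv2.resize(s[140:290,310:400],(504,840))[:430].copy() if 0 else cv2.copyMakeBorder(cv2.resize(s[140:290,310:400],(252,420)),0,0,0,532,0)]))"
```

```text
clock: 8.8
position: [488.4, -287.0, 43.4]
ee_rot: [0.729, -0.685, 0.0, 0.0]
contact_force: [0.5, 0.4, -0.0]
gripper_width: 12.8
grasp_force: 62.2
clock: 9.3
position: [488.6, -287.8, 145.8]
ee_rot: [0.728, -0.685, 0.002, -0.0]
contact_force: [-0.2, 0.2, 0.8]
gripper_width: 45.3
grasp_force: 0.0
A [5.06562e+02 4.15028e+02 3.45000e-01] 17.8
B [480.77  350.739  -0.71 ] 13.4
C [512.614 282.902   2.18 ] 13.7
D [468.527 229.523  -1.243] 15.6
row [-568.7  -57.    54.8] [ 0.    -0.009 -2.116] t 9.4 F [0.  0.5 0.2] q [-0.25  0.38 -0.28  0.   -0.9   0.31]
```

View pics/v1.png

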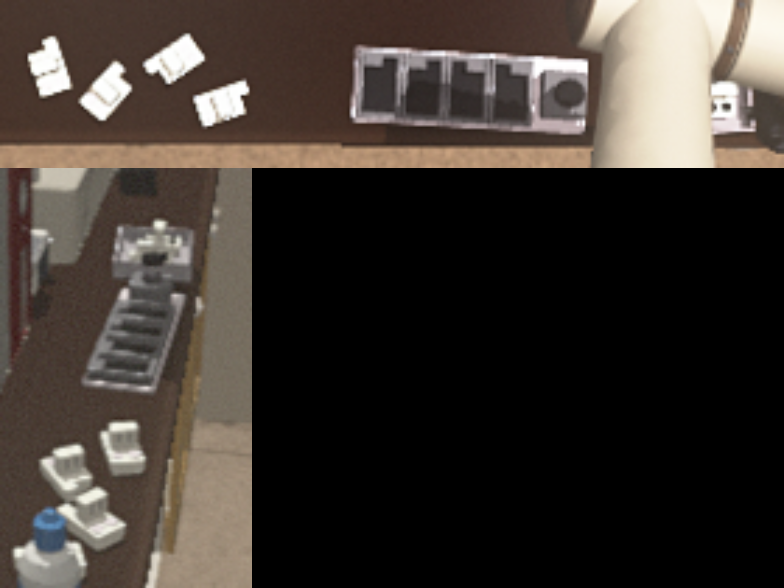

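```bash
Z='-568.7 -57 0 0 0 -2.116'; true; python3 jog.py '-568.7 -57 0 0 0 -2.116;-568.7 -57 0 0 0 -2.116;-568.7 -57 0 0 0 -2.116;-568.7 -57 0 0 0 -2.116;-568.7 -57 0 0 0 -2.116;-568.7 -57 0 0 0 -2.116;-568.7 -57 0 0 0 -2.116;-568.7 -57 0 0 0 -2.116;-568.7 -57 0 0 0 -2.116;-568.7 -57 0 0 0 -2.116'>/dev/null; python3 go.py 512.6 282.9 75 2.18
```

```text
row [  5.9 -68.7  66.4] [-0.     0.003 -0.614] t 10.4 F [ 0.5 -0.6  0.1] q [ 0.69  0.36 -0.32 -0.   -0.89  0.87]
```

```bash
python3 jog.py '5.9 -68.7 30 0 0 -.614;5.9 -68.7 66 0 0 -.614;5.9 -68.7 66.4 0 0 -.614;5.9 -68.7 66.4 0 0 -.614;5.9 -68.7 66.4 0 0 -.614;5.9 -68.7 66.4 0 0 -.614;5.9 -68.7 66.4 0 0 -.614'>/dev/null; python3 go.py 512.6 282.9 36 2.18
```

```text
row [ 0.2 -2.4 39.7] [-0.001  0.001 -0.009] t 11.1 F [ 0.4  0.5 -0.5] q [ 0.78  0.5  -0.3  -0.   -0.78  1.4 ]
```

```bash
python3 jog.py '0 -2 39 0 0 -.009;0 -2 40 0 0 -.009;0 -2 40 0 0 -.009;0 -2 40 0 0 -.009' |sed -n 1,2p; python3 jog.py '0 0 0 0 0 0;0 0 0 0 0 0;0 0 0 0 0 0;0 0 0 0 0 0;0 0 0 0 0 0' 8; python3 jog.py '0 0 0 0 0 0;0 0 0 0 0 0;0 0 0 0 0 0' 45; python3 jog.py '0 0 0 0 0 1.571;0 0 0 0 0 1.571;0 0 0 0 0 1.571;0 0 0 0 0 1.571;0 0 0 0 0 1.571;0 0 0 0 0 1.571;0 0 0 0 0 1.571;0 0 0 0 0 1.571;0 0 0 0 0 1.571;0 0 0 0 0 1.571'|sed -n 1,2p;python3 go.py 512.6 282.9 35 .609
```

```text
clock: 11.5
position: [513.3, 283.1, 36.8]
clock: 12.0
position: [513.2, 283.2, 36.8]
ee_rot: [0.953, 0.302, 0.0, -0.001]
contact_force: [-0.5, -1.4, 7.0]
gripper_width: 12.7
grasp_force: 61.4
clock: 12.3
position: [512.3, 282.5, 35.1]
ee_rot: [0.954, 0.301, -0.001, -0.0]
contact_force: [0.2, -0.2, -0.7]
gripper_width: 45.0
grasp_force: 0.0
clock: 13.3
position: [512.3, 282.5, 35.0]
row [-0.1 -0.4  0. ] [0.003 0.001 0.068] t 13.3 F [ 0.2 -0.1  1.3] q [ 0.78  0.55 -0.33 -0.   -0.69 -0.1 ]
```

```bash
python3 jog.py '0 0 -1.5 0 0 .068;0 0 -1.5 0 0 .068;0 0 -1.5 0 0 .068'|sed -n 1,2p; python3 jog.py '0 0 0 0 0 0;0 0 0 0 0 0;0 0 0 0 0 0;0 0 0 0 0 0' 20; python3 jog.py '0 0 0 0 0 0;0 0 0 0 0 0;0 0 0 0 0 0' 45; python3 jog.py '0 0 0 0 0 -1.571;0 0 0 0 0 -1.571;0 0 0 0 0 -1.571;0 0 0 0 0 -1.571;0 0 0 0 0 -1.571;0 0 0 0 0 -1.571;0 0 0 0 0 -1.571;0 0 0 0 0 -1.571;0 0 0 0 0 -1.571;0 0 0 0 0 -1.571'|sed -n 1,2p;python3 go.py 512.6 282.9 36 2.18
```

```text
clock: 13.6
position: [512.4, 282.6, 36.7]
clock: 14.0
position: [512.7, 282.8, 37.1]
ee_rot: [0.888, -0.46, -0.001, 0.0]
contact_force: [-0.1, 0.1, 1.8]
gripper_width: 24.7
grasp_force: 60.1
clock: 14.3
position: [512.4, 282.5, 36.7]
ee_rot: [0.888, -0.46, -0.001, 0.001]
contact_force: [-0.5, 0.1, -0.3]
gripper_width: 45.1
grasp_force: 0.0
clock: 15.3
position: [512.4, 282.6, 36.8]
row [ 0.3 -0.2  0.8] [-0.001  0.002 -0.059] t 15.3 F [ 0.1 -0.3 -0.2] q [ 0.78  0.55 -0.33 -0.   -0.69  1.34]
```

```bash
python3 jog.py '0 0 0 0 0 -.058;0 0 0 0 0 -.058'>/dev/null; python3 jog.py '0 0 0 0 0 0;0 0 0 0 0 0;0 0 0 0 0 0;0 0 0 0 0 0' 8; python3 jog.py '0 0 0 0 0 0;0 0 0 0 0 0;0 0 0 0 0 0' 45; python3 go.py 470 0 120 2.18
```

```text
clock: 15.9
position: [512.7, 282.8, 37.1]
ee_rot: [0.955, 0.296, -0.001, -0.0]
contact_force: [0.8, 0.0, 1.2]
gripper_width: 12.3
grasp_force: 60.9
clock: 16.2
position: [512.4, 282.6, 36.8]
ee_rot: [0.955, 0.296, -0.001, -0.0]
contact_force: [1.0, 0.5, -0.9]
gripper_width: 45.3
grasp_force: 0.0
row [-195.2  208.8  -83. ] [-0.001  0.002 -0.007] t 16.2 F [ 1.   0.5 -0.9] q [ 0.78  0.55 -0.33 -0.   -0.69  1.39]
```

```bash
python3 jog.py '0 0 -45 0 0 0;-30 30 -83 0 0 0;-195 209 -83 0 0 0;-195 209 -83 0 0 0;-195 209 -83 0 0 0;-195 209 -83 0 0 0;-195 209 -83 0 0 0;-195 209 -83 0 0 0;-195 209 -83 0 0 0' |sed -n 1,2p; python3 look.py 2 ABCD
```

```text
clock: 17.1
position: [470.3, -1.1, 120.3]
A [5.06375e+02 4.14857e+02 3.39000e-01] 17.8
B [480.81  350.687  -0.707] 13.3
C [510.281 284.591   2.159] 14.1
D [467.641 229.36   -1.208] 64.2
```

```bash
python3 - <<'E'
from fit import *
t=cv2.imread("pics/top1.png")
q,c=fitpk(t,[489,65.9,-.054],[-1,-1,1,1],[0,46,92,138]);print(q.round(3),c)
for z in (19,):
  for k in range(4): print(place(np.array([[0,-46*k]]),0,q)[0,:2].round(1)+[2.2,-1.9], fitpk(t,np.r_[place(np.array([[0,-46*k]]),0,q)[0,:2],q[2]],[[-1,-1,1,1][k]],[0])[0].round(3))
E
python3 go.py 512.5 282.7 70 2.18
```

```text
[ 4.88056e+02  6.61050e+01 -6.20000e-02] 169.29384719405004
[490.3  64.2] [ 4.88441e+02  6.59260e+01 -4.10000e-02]
[487.4  18.3] [ 4.84563e+02  1.96220e+01 -3.50000e-02]
[484.5 -27.6] [ 4.82315e+02 -2.54070e+01 -4.90000e-02]
[481.7 -73.5] [ 4.80001e+02 -7.15580e+01 -5.70000e-02]
row [ 194.3 -208.8   50.1] [-0.001  0.001 -0.006] t 17.2 F [-0.2  0.7  0.2] q [ 0.35  0.27 -0.53 -0.   -0.77  1.83]
```

```bash
python3 jog.py '194.3 -208.8 0 0 0 -.006;194.3 -208.8 0 0 0 -.006;194.3 -208.8 0 0 0 -.006;194.3 -208.8 0 0 0 -.006;194.3 -208.8 0 0 0 -.006;194.3 -208.8 20 0 0 -.006;194.3 -208.8 50 0 0 -.006;194.3 -208.8 50 0 0 -.006;194.3 -208.8 50 0 0 -.006' |sed -n 1,2p; python3 go.py 512.5 282.7 36.5 2.18
```

```text
clock: 18.1
position: [511.5, 282.8, 69.5]
row [ 0.9  0.7 33. ] [-0.     0.004  0.001] t 18.1 F [ 0.6 -0.1  0.5] q [ 0.78  0.5  -0.31 -0.   -0.77  1.4 ]
```

```bash
python3 jog.py '.9 .7 28 0 0 0;.9 .7 33 0 0 0;.9 .7 33 0 0 0;.9 .7 33 0 0 0' |sed -n 1,2p; python3 jog.py '0 0 0 0 0 0;0 0 0 0 0 0;0 0 0 0 0 0;0 0 0 0 0 0' 8;  python3 go.py 490.9 64 90 -.054; python3 jog.py '0 0 -45 0 0 0;0 0 -54 0 0 0;0 0 -54 0 0 0' ; python3 go.py 490.9 64 90 -.054
```

```text
clock: 18.5
position: [514.0, 282.3, 38.5]
clock: 18.9
position: [513.8, 282.5, 38.1]
ee_rot: [0.954, 0.3, -0.0, -0.0]
contact_force: [-0.9, -0.3, 6.7]
gripper_width: 12.3
grasp_force: 61.0
row [-143.7  166.1  -52.1] [-1.000e-03  1.000e-03  2.233e+00] t 18.9 F [-0.9 -0.3  6.7] q [ 0.78  0.55 -0.33 -0.   -0.69  1.4 ]
clock: 19.2
position: [514.1, 282.9, 92.8]
ee_rot: [0.954, 0.299, 0.001, -0.001]
contact_force: [0.3, -0.4, -1.4]
gripper_width: 12.3
grasp_force: 60.2
row [-144.1  166.4    2.1] [-4.000e-03  1.000e-03  2.233e+00] t 19.2 F [ 0.3 -0.4 -1.4] q [ 0.78  0.47 -0.28 -0.   -0.81  1.4 ]
```

```bash
python3 jog.py '-144.1 166.4 0 0 0 2.233;-144.1 166.4 0 0 0 2.233;-144.1 166.4 0 0 0 2.233;-144.1 166.4 0 0 0 2.233;-144.1 166.4 0 0 0 2.233;-144.1 166.4 0 0 0 2.233;-144.1 166.4 0 0 0 2.233;-144.1 166.4 0 0 0 2.233;-144.1 166.4 0 0 0 2.233;-144.1 166.4 0 0 0 2.233'>/dev/null;python3 go.py 490.9 63 75 -.054
```

```text
row [ 1.  -1.8 14.4] [0.005 0.001 0.726] t 20.2 F [-0.   0.6 -1.3] q [ 0.46  0.35 -0.51 -0.   -0.71  0.22]
```

```bash
python3 jog.py '1 -1.8 14 .003 0 .726;1 -1.8 14 .003 0 .726;1 -1.8 14 .003 0 .726;1 -1.8 14 .003 0 .726;1 -1.8 14 .003 0 .726;1 -1.8 14 .003 0 .726;1 -1.8 14 .003 0 .726' |sed -n 1,3p;python3 go.py 490.9 63 62 -.054
```

```text
clock: 20.9
position: [491.4, 63.2, 76.0]
ee_rot: [-0.691, 0.723, 0.0, -0.0]
row [ 0.2  0.5 14. ] [ 0.001 -0.     0.009] t 20.9 F [ 0.1  0.5 -0.9] q [ 0.46  0.37 -0.52 -0.   -0.67 -0.5 ]
```

```bash
python3 jog.py '.2 .4 15 0 0 .009;.2 .4 15 0 0 .009;.2 .4 15 0 0 .009' |sed -n 2,4p;python3 go.py 490.9 63 50 -.054; python3 jog.py '0 0 3 0 0 0;0 0 6 0 0 0;0 0 8 0 0 0;0 0 8 0 0 0'
```

```text
position: [491.4, 63.1, 61.7]
ee_rot: [-0.688, 0.726, 0.0, -0.0]
contact_force: [0.3, 0.2, -0.7]
row [ 0.2  0.5 11.7] [ 0.     0.    -0.001] t 21.2 F [ 0.3  0.2 -0.7] q [ 0.46  0.4  -0.54 -0.   -0.64 -0.51]
clock: 21.6
position: [491.6, 63.3, 53.8]
ee_rot: [-0.687, 0.727, 0.0, 0.0]
contact_force: [0.8, 0.8, 0.3]
gripper_width: 12.3
grasp_force: 60.2
```

```bash
python3 jog.py '0 0 2 0 0 0;0 0 4 0 0 0;0 0 6 0 0 0;0 0 7 0 0 0;0 0 7 0 0 0'
```

```text
clock: 22.1
position: [491.6, 63.3, 47.1]
ee_rot: [-0.687, 0.727, 0.0, 0.0]
contact_force: [-0.6, -0.4, 1.6]
gripper_width: 12.8
grasp_force: 60.4
```

Home. Press slightly, release, retreat, then on to A.

```bash
python3 jog.py '0 0 1 0 0 0;0 0 2 0 0 0;0 0 2 0 0 0'|sed -n 2,4p; python3 jog.py '0 0 0 0 0 0;0 0 -1 0 0 0;0 0 -1 0 0 0;0 0 -30 0 0 0;0 0 -75 0 0 0;0 0 -75 0 0 0' 45|sed -n 2,4p; python3 look.py 3 ABD; python3 go.py 508.6 413 90 .34
```

```text
position: [491.7, 63.3, 47.0]
ee_rot: [-0.687, 0.726, -0.0, 0.0]
contact_force: [-6.3, 0.1, 17.5]
position: [495.4, 64.6, 125.0]
ee_rot: [-0.688, 0.726, -0.002, 0.006]
contact_force: [0.2, -0.2, -0.7]
A [5.06403e+02 4.14687e+02 3.43000e-01] 17.8
B [480.809 350.679  -0.707] 13.4
D [460.416 235.359  -1.102] 209.3
row [-349.8    3.3   31.5] [-0.003  0.002 -0.396] t 23.1 F [-0.7 -0.2 -0. ] q [ 0.46  0.31 -0.48 -0.   -0.78 -0.51]
```

```bash
python3 jog.py '-349.8 3.3 0 0 0 -.396;-349.8 3.3 0 0 0 -.396;-349.8 3.3 0 0 0 -.396;-349.8 3.3 0 0 0 -.396;-349.8 3.3 0 0 0 -.396;-349.8 3.3 0 0 0 -.396;-349.8 3.3 10 0 0 -.396;-349.8 3.3 40 0 0 -.396;-349.8 3.3 40 0 0 -.396;-349.8 3.3 40 0 0 -.396'|sed -n 2,3p; python3 go.py 508.6 412.8 38 .34
```

```text
position: [507.2, 411.3, 78.3]
ee_rot: [0.817, -0.577, 0.0, 0.002]
row [-1.  -1.9 40.2] [ 0.003 -0.002 -0.   ] t 24.1 F [ 0.6 -0.   1. ] q [ 0.93  0.59 -0.12  0.   -0.87 -0.59]
```

```bash
python3 jog.py '-1 -1.9 36 0 0 0;-1 -1.9 39 0 0 0;-1 -1.9 39 0 0 0;-1 -1.9 39 0 0 0' |sed -n 2,2p; python3 jog.py '0 0 0 0 0 0;0 0 0 0 0 0;0 0 0 0 0 0;0 0 0 0 0 0' 8;  python3 jog.py '0 0 -45 0 0 0;0 0 -54 0 0 0;0 0 -54 0 0 0'|sed -n 2,3p ; python3 go.py 488.4 18.1 95 -.054
```

```text
position: [510.4, 414.4, 43.2]
clock: 24.9
position: [510.0, 414.9, 42.8]
ee_rot: [0.817, -0.577, 0.0, -0.002]
contact_force: [-1.3, -0.1, 6.1]
gripper_width: 12.7
grasp_force: 61.5
position: [510.3, 415.5, 97.6]
ee_rot: [0.817, -0.577, 0.0, -0.003]
row [367.3 153.2   0.6] [-0.005  0.004  0.394] t 25.2 F [ 0.4 -0.  -1.5] q [ 0.93  0.57 -0.09  0.   -0.9  -0.59]
```

```bash
python3 jog.py '366 153 -8 0 0 .394;366 153 -8 0 0 .394;366 153 -8 0 0 .394;366 153 -8 0 0 .394;366 153 -8 0 0 .394;366 153 -8 0 0 .394;366 153 -8 0 0 .394;366 153 -8 0 0 .394;366 153 -8 0 0 .394;366 153 -8 0 0 .394'>/dev/null;python3 jog.py '0 0 0 0 0 0;0 0 0 0 0 0'|sed -n 2,3p;python3 go.py 488.4 19.6 70 -.054
```

```text
position: [487.3, 19.3, 102.6]
ee_rot: [-0.688, 0.725, 0.0, 0.0]
row [-0.3 -1.1 32.6] [-0.     0.001  0.002] t 26.4 F [-0.2  0.1  0. ] q [ 0.37  0.32 -0.52 -0.   -0.73 -0.42]
```

```bash
python3 jog.py '-.3 -1.1 30 0 0 0;-.3 -1.1 34 0 0 0;-.3 -1.1 34 0 0 0;-.3 -1.1 34 0 0 0;-.3 -1.1 34 0 0 0'|sed -n 2,4p;python3 go.py 488.4 19.6 51.8 -.054
```

```text
position: [489.0, 19.0, 69.8]
ee_rot: [-0.688, 0.726, -0.0, 0.001]
contact_force: [0.2, -0.6, -0.7]
row [-0.6  0.7 18. ] [-0.002  0.001  0.001] t 26.9 F [ 0.2 -0.6 -0.7] q [ 0.37  0.37 -0.55 -0.   -0.65 -0.42]
```

```bash
python3 jog.py '-.6 .5 4 0 0 0;-.6 .5 8 0 0 0;-.6 .5 10 0 0 0;-.6 .5 12 0 0 0;-.6 .5 12 0 0 0'|sed -n 2,4p;python3 jog.py '0 0 2 0 0 0;0 0 4 0 0 0;0 0 6 0 0 0;0 0 7 0 0 0;0 0 7 0 0 0'
```

```text
position: [487.8, 19.1, 56.6]
ee_rot: [-0.688, 0.726, 0.0, 0.0]
contact_force: [-1.0, -0.6, -0.4]
clock: 27.9
position: [488.0, 19.1, 51.7]
ee_rot: [-0.688, 0.726, -0.0, 0.0]
contact_force: [-4.5, 0.6, 14.8]
gripper_width: 12.2
grasp_force: 62.6
```

```bash
python3 jog.py '0 0 0 0 0 0;0 0 -1 0 0 0;0 0 -1 0 0 0;0 0 -30 0 0 0;0 0 -70 0 0 0;100 0 -75 0 0 0;100 0 -75 0 0 0;100 0 -75 0 0 0' 45|sed -n 2,4p; python3 look.py 4 BD; python3 go.py 483 348.8 90 -.707
```

```text
position: [481.6, -84.6, 125.0]
ee_rot: [-0.685, 0.728, 0.0, 0.0]
contact_force: [-0.7, -0.0, -1.0]
B [480.779 350.636  -0.708] 13.7
D [468.534 229.518  -1.243] 15.8
row [-430.    23.6   35. ] [-0.     0.001  0.65 ] t 28.8 F [-0.5 -0.1 -0.4] q [ 0.16  0.29 -0.49 -0.   -0.79 -0.22]
```

```bash
python3 jog.py '-430 23.6 0 0 0 .65;-430 23.6 0 0 0 .65;-430 23.6 0 0 0 .65;-430 23.6 0 0 0 .65;-430 23.6 0 0 0 .65;-430 23.6 0 0 0 .65;-430 23.6 0 0 0 .65;-430 23.6 10 0 0 .65;-430 23.6 50 0 0 .65;-430 23.6 50 0 0 .65'>/dev/null; python3 jog.py '0 0 0 0 0 0;0 0 0 0 0 0;0 0 0 0 0 0'|sed -n 2,3p; python3 go.py 483 348.7 39 -.708
```

```text
position: [482.0, 349.9, 75.8]
ee_rot: [-0.42, 0.907, 0.0, 0.001]
row [ 0.3 -1.5 36.8] [-0.     0.002  0.004] t 30.1 F [-0.1  0.5  0. ] q [ 0.9   0.51 -0.28  0.   -0.79 -1.6 ]
```

```bash
python3 jog.py '.3 -1 30 0 0 0;.3 -1 37 0 0 0;.3 -1 37 0 0 0;.3 -1 37 0 0 0;.3 -1 37 0 0 0;.3 -1 37 0 0 0' |sed -n 2,2p; python3 jog.py '0 0 0 0 0 0;0 0 0 0 0 0;0 0 0 0 0 0;0 0 0 0 0 0' 8;  python3 jog.py '0 0 -45 0 0 0;0 0 -64 0 0 0;0 0 -64 0 0 0'|sed -n 2,3p ; python3 go.py 485.9 -27.8 102 -.054
```

```text
position: [483.2, 349.4, 39.3]
clock: 31.1
position: [483.0, 349.4, 38.7]
ee_rot: [-0.42, 0.907, 0.0, 0.001]
contact_force: [-0.3, 0.3, 3.6]
gripper_width: 12.5
grasp_force: 61.1
position: [484.0, 350.5, 105.4]
ee_rot: [-0.42, 0.907, 0.001, 0.004]
row [ 287.4 -246.1    1.2] [-0.003  0.007 -0.649] t 31.4 F [-0.2  0.1 -1.3] q [ 0.9   0.47 -0.25  0.   -0.84 -1.6 ]
```

```bash
python3 jog.py '287 -246 0 0 0 -.649;287 -246 0 0 0 -.649;287 -246 0 0 0 -.649;287 -246 0 0 0 -.649;287 -246 0 0 0 -.649;287 -246 0 0 0 -.649;287 -246 0 0 0 -.649;287 -246 0 0 0 -.649;287 -246 0 0 0 -.649;287 -246 0 0 0 -.649'>/dev/null;python3 jog.py '0 0 20 0 0 0;0 0 30 0 0 0;0 0 30 0 0 0;0 0 30 0 0 0;0 0 30 0 0 0'|sed -n 2,3p;python3 go.py 485.9 -27.3 64 -.054
```

```text
position: [485.0, -28.4, 72.4]
ee_rot: [-0.688, 0.726, -0.0, 0.001]
row [-1.2 -0.9  8.4] [-0.002  0.001  0.   ] t 32.9 F [ 0.3  0.2 -0.1] q [ 0.28  0.37 -0.55 -0.   -0.65 -0.33]
```

```bash
python3 jog.py '-1 -.9 8 0 0 0;-1 -.9 8 0 0 0;-1 -.9 8 0 0 0;-1 -.9 8 0 0 0'|sed -n 2,4p;python3 jog.py '0 0 4 0 0 0;0 0 7 0 0 0;0 0 10 0 0 0;0 0 10 0 0 0'|sed -n 2,4p
```

```text
position: [485.5, -28.0, 64.0]
ee_rot: [-0.687, 0.726, -0.0, 0.001]
contact_force: [-0.2, -0.1, -0.8]
position: [485.2, -28.1, 53.4]
ee_rot: [-0.687, 0.726, 0.0, 0.0]
contact_force: [0.6, -0.3, -0.6]
```

```bash
python3 jog.py '0 0 2 0 0 0;0 0 4 0 0 0;0 0 6 0 0 0;0 0 8 0 0 0;0 0 8 0 0 0'|sed -n 2,4p
```

```text
position: [485.5, -28.0, 47.6]
ee_rot: [-0.688, 0.726, -0.0, 0.0]
contact_force: [-5.0, 0.6, 13.6]
```

Seated. On to D.

```bash
python3 jog.py '0 0 0 0 0 0;0 0 -1 0 0 0;0 0 -1 0 0 0;0 0 -30 0 0 0;0 0 -70 0 0 0;50 0 -75 0 0 0;50 0 -75 0 0 0' 45|sed -n 2,4p; python3 look.py 5 D; python3 go.py 470.7 227.6 90 -1.243
```

```text
position: [482.8, -80.6, 122.2]
ee_rot: [-0.686, 0.728, -0.001, 0.002]
contact_force: [-0.6, 0.5, -0.7]
D [468.5   229.5    -1.242] 15.8
row [-305.2   29.1   30.9] [0.000e+00 1.000e-03 1.185e+00] t 35.0 F [-0.   0.6  0.9] q [ 0.17  0.3  -0.49 -0.   -0.78 -0.23]
```

```bash
python3 jog.py '-305 29 0 0 0 1.185;-305 29 0 0 0 1.185;-305 29 0 0 0 1.185;-305 29 0 0 0 1.185;-305 29 0 0 0 1.185;-305 29 0 0 0 1.185;-305 29 0 0 0 1.185;-305 29 10 0 0 1.185;-305 29 45 0 0 1.185;-305 29 45 0 0 1.185'>/dev/null; python3 jog.py '0 0 0 0 0 0;0 0 0 0 0 0;0 0 0 0 0 0'|sed -n 2,3p; python3 go.py 470.7 227.6 39 -1.242
```

```text
position: [471.2, 228.6, 77.4]
ee_rot: [-0.165, 0.986, 0.001, 0.001]
row [ 0.9 -0.9 38.4] [0.001 0.003 0.003] t 36.3 F [-0.2 -0.  -0.2] q [ 0.76  0.41 -0.46  0.   -0.7  -2.  ]
```

```bash
python3 jog.py '.9 -.8 30 0 0 0;.9 -.8 38.4 0 0 0;.9 -.8 38.4 0 0 0;.9 -.8 38.4 0 0 0;.9 -.8 38.4 0 0 0;.9 -.8 38.4 0 0 0' |sed -n 2,2p; python3 jog.py '0 0 0 0 0 0;0 0 0 0 0 0;0 0 0 0 0 0;0 0 0 0 0 0' 8;  python3 jog.py '0 0 -45 0 0 0;0 0 -64 0 0 0;0 0 -64 0 0 0'|sed -n 2,3p ; python3 go.py 483.5 -73.7 102 -.054
```

```text
position: [470.4, 227.6, 38.6]
clock: 37.3
position: [470.2, 227.4, 38.2]
ee_rot: [-0.165, 0.986, 0.0, 0.001]
contact_force: [-0.9, 0.2, 4.1]
gripper_width: 12.8
grasp_force: 60.6
position: [471.3, 228.3, 104.4]
ee_rot: [-0.165, 0.986, 0.002, 0.003]
row [  86.7 -289.6    1. ] [-0.002  0.008 -1.186] t 37.6 F [-0.2 -0.1 -0.3] q [ 0.76  0.37 -0.43  0.   -0.76 -2.  ]
```

```bash
python3 jog.py '87 -289.6 0 0 0 -1.186;87 -289.6 0 0 0 -1.186;87 -289.6 0 0 0 -1.186;87 -289.6 0 0 0 -1.186;87 -289.6 0 0 0 -1.186;87 -289.6 0 0 0 -1.186;87 -289.6 0 0 0 -1.186;87 -289.6 0 0 0 -1.186;87 -289.6 0 0 0 -1.186;87 -289.6 0 0 0 -1.186'>/dev/null;python3 jog.py '0 0 20 0 0 0;0 0 30 0 0 0;0 0 30 0 0 0;0 0 30 0 0 0;0 0 30 0 0 0'|sed -n 2,3p;python3 go.py 483.5 -74.2 64 -.054
```

```text
position: [482.2, -74.8, 71.9]
ee_rot: [-0.688, 0.726, -0.0, 0.001]
row [-0.7 -1.3  7.9] [-0.002  0.001  0.   ] t 39.1 F [-1.   0.2 -0.7] q [ 0.18  0.37 -0.55 -0.   -0.65 -0.23]
```

```bash
python3 jog.py '-.6 -1.2 8 0 0 0;-.6 -1.2 8 0 0 0;-.6 -1.2 8 0 0 0;-.6 -1.2 8 0 0 0'|sed -n 2,4p;python3 jog.py '0 0 4 0 0 0;0 0 7 0 0 0;0 0 10 0 0 0;0 0 10 0 0 0'|sed -n 2,4p;python3 jog.py '0 0 2 0 0 0;0 0 4 0 0 0;0 0 6 0 0 0;0 0 8 0 0 0;0 0 8 0 0 0'|sed -n 2,4p
```

```text
position: [483.0, -74.5, 63.6]
ee_rot: [-0.688, 0.726, -0.0, 0.001]
contact_force: [0.8, -0.1, -1.5]
position: [482.7, -74.5, 53.0]
ee_rot: [-0.688, 0.726, 0.0, 0.0]
contact_force: [-0.1, 0.7, -0.5]
position: [482.9, -74.4, 47.1]
ee_rot: [-0.688, 0.726, -0.0, 0.0]
contact_force: [-4.2, 1.3, 13.4]
```

Seated. Release, move clear, and look at everything before the plunger.

```bash
python3 jog.py '0 0 0 0 0 0;0 0 -1 0 0 0;0 0 -1 0 0 0;0 0 -30 0 0 0;0 0 -75 0 0 0;-100 0 -85 0 0 0;-350 0 -85 0 0 0;-350 0 -85 0 0 0;-350 0 -85 0 0 0;-350 0 -85 0 0 0' 45|sed -n 1,2p
python3 - <<'E'
from fit import *
t=arm.get_image("top");s=arm.get_image("side");cv2.imwrite("pics/top6.png",t)
for k,(x,y) in enumerate([(488.7,65.9),(486.2,20),(483.7,-25.9),(481.3,-71.8)]):
    print(fitc({"top":t},[x,y,-.054],[-1,-1,1,1][k],lo=150,hi={"top":240},z0=9,zlo=10,dil=3)[0][:3].round(2),(x,y))
o=np.zeros((590,800,3),np.uint8);o[:250]=cv2.resize(t[205:255,318:478],None,fx=5,fy=5,interpolation=cv2.INTER_CUBIC)
o[255:575,:]=cv2.resize(s[140:300,200:600],None,fx=2,fy=2,interpolation=cv2.INTER_CUBIC)
cv2.imwrite("pics/v6.png",o)
E
```

```text
clock: 41.4
position: [496.0, 176.8, 129.0]
[ 4.8914e+02  6.4310e+01 -5.0000e-02] (488.7, 65.9)
[ 4.8506e+02  1.8220e+01 -6.0000e-02] (486.2, 20)
[ 4.8292e+02 -2.7430e+01 -5.0000e-02] (483.7, -25.9)
[ 4.8038e+02 -7.3160e+01 -4.0000e-02] (481.3, -71.8)
```

View pics/v6.png

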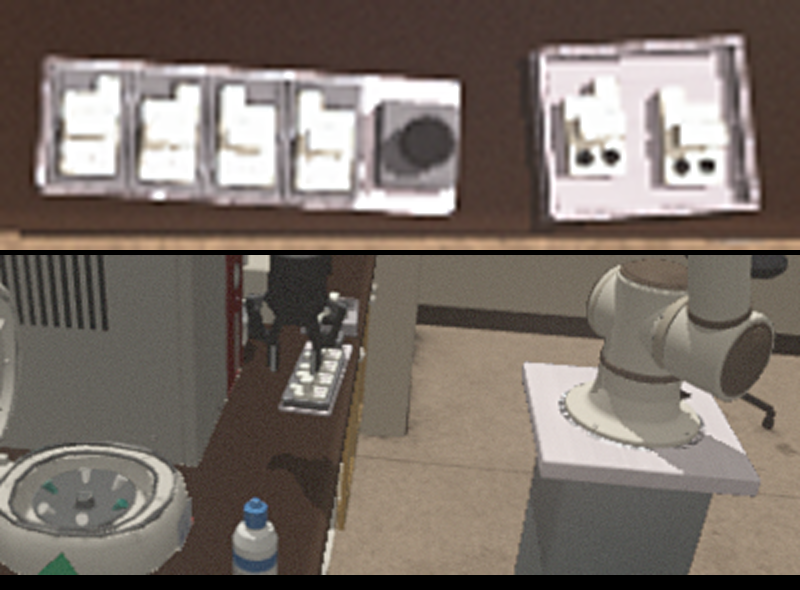

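```bash
python3 go.py 480.4 -126.8 115 -.054; python3 go.py 480.4 -126.8 115 -.054 >/dev/null; python3 jog.py '0 0 0 0 0 0' 0 >/dev/null; python3 go.py 480.4 -126.8 115 -.054
```

```text
row [307.6   2.6  13.4] [-0.003  0.002  0.007] t 41.5 F [-0.   0.2 -0.4] q [ 0.65  0.34 -0.39  0.   -0.83 -0.7 ]
row [ 3.031e+02 -2.000e-01  1.340e+01] [0.    0.    0.002] t 41.6 F [-0.3 -0.7  0.6] q [ 0.65  0.34 -0.4  -0.   -0.83 -0.7 ]
```

```bash
python3 jog.py '303 0 0 0 0 0;303 0 0 0 0 0;303 0 0 0 0 0;303 0 0 0 0 0;303 0 0 0 0 0;303 0 0 0 0 0;303 0 0 0 0 0;303 0 20 0 0 0;303 0 25 0 0 0;303 0 25 0 0 0'>/dev/null; python3 jog.py '0 0 0 0 0 0;0 0 0 0 0 0;0 0 0 0 0 0'; python3 go.py 480.4 -126.8 85 -.054
```

```text
clock: 42.9
position: [480.4, -127.3, 104.3]
ee_rot: [-0.688, 0.726, -0.0, 0.001]
contact_force: [0.2, -0.4, 0.5]
gripper_width: -0.4
grasp_force: 0.0
row [-0.5  0.1 19.3] [-0.002  0.001  0.001] t 42.9 F [ 0.2 -0.4  0.5] q [ 0.07  0.33 -0.49 -0.   -0.74 -0.12]
```

```bash
python3 jog.py '0 0 10 0 0 0;0 0 19 0 0 0;0 0 22 0 0 0;0 0 25 0 0 0;0 0 25 0 0 0'|sed -n 2,4p; python3 jog.py '0 0 3 0 0 0;0 0 6 0 0 0;0 0 8 0 0 0;0 0 8 0 0 0'|sed -n 2,4p;  python3 jog.py '0 0 2 0 0 0;0 0 4 0 0 0;0 0 5 0 0 0;0 0 5 0 0 0'|sed -n 2,4p
```

```text
position: [479.4, -127.5, 78.4]
ee_rot: [-0.688, 0.726, 0.001, -0.0]
contact_force: [-1.6, 3.0, 3.6]
position: [479.6, -127.6, 70.8]
ee_rot: [-0.688, 0.726, 0.0, 0.0]
contact_force: [-3.3, 3.4, 6.7]
position: [479.7, -127.7, 67.9]
ee_rot: [-0.688, 0.726, 0.0, 0.0]
contact_force: [-7.3, 4.7, 19.9]
```

```bash
python3 jog.py '0 0 1 0 0 0;0 0 1 0 0 0;0 0 1 0 0 0;0 0 1 0 0 0;0 0 1 0 0 0;0 0 1 0 0 0;0 0 1 0 0 0;0 0 1 0 0 0;0 0 1 0 0 0;0 0 1 0 0 0'|sed -n 1,4p; python3 jog.py '0 0 -5 0 0 0;0 0 -12 0 0 0;0 0 -25 0 0 0;0 0 -60 0 0 0;0 0 -100 0 0 0;0 150 -110 0 0 0;0 150 -110 0 0 0;0 150 -110 0 0 0;0 150 -110 0 0 0'
python3 - <<'E'
from fit import *
t=arm.get_image("top");s=arm.get_image("side")
o=np.zeros((590,800,3),np.uint8);o[:250]=cv2.resize(t[205:255,318:478],None,fx=5,fy=5,interpolation=cv2.INTER_CUBIC)
o[255:590,:330]=cv2.resize(s[150:217,325:391],(330,335),interpolation=cv2.INTER_CUBIC)
cv2.imwrite("pics/v7.png",o)
E
```

```text
clock: 45.2
position: [479.7, -127.7, 67.8]
ee_rot: [-0.688, 0.726, -0.0, 0.0]
contact_force: [-9.9, 6.0, 27.7]
clock: 46.1
position: [323.9, -119.9, 174.0]
ee_rot: [-0.687, 0.726, 0.001, 0.0]
contact_force: [1.4, -0.3, 0.3]
gripper_width: -0.4
grasp_force: 0.0
```

View pics/v7.png

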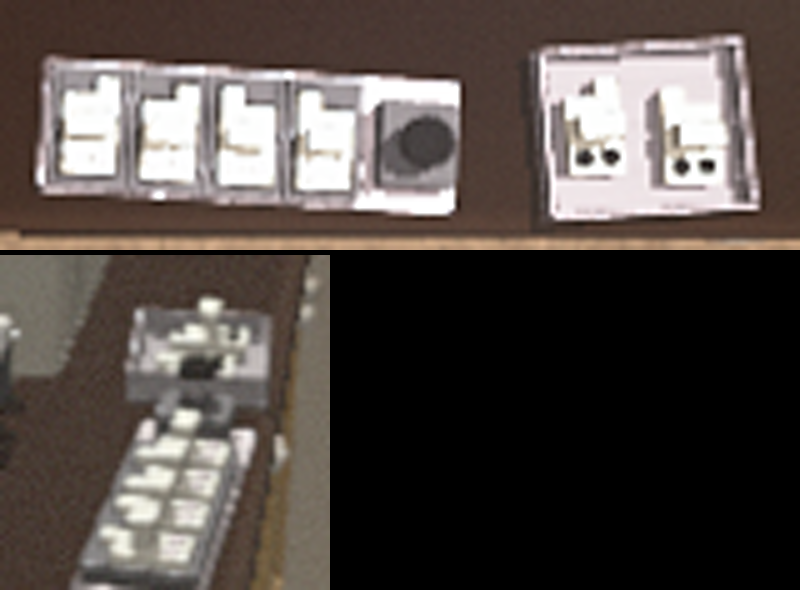

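The picture shows all four fresh cassettes seated in the carrier (crop columns 60–355), both spent ones in the tray, and the plunger head back up at about (428, 142).

```bash
python3 jog.py '0 0 0 0 0 0;0 0 0 0 0 0'|sed -n 1,2p; python3 -c "
from bench import arm
print(arm.job_done())"
```

```text
clock: 46.4
position: [331.6, -119.6, 174.6]
the job is handed in; nothing more can be done
None
```

Job handed in at about 46 s: both spent cassettes are in the discard tray, all four fresh cassettes are seated in matching pockets, and the plunger was then pressed to its stop, held for about 1 s and released.

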